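# Roll-check two drive shafts on the flat plate

### The arm

A 6-joint arm with a two-finger parallel gripper is mounted at the origin on the work surface. World frame = base frame: x ahead of the robot, y to its left, z up, the work surface at z = 0. Lengths are in mm, angles in rad, forces in N, time in s.
With the tool pointing down it reaches from about 300 to 875 mm from the base axis. Payload 6.4 kg.
Tool frame: the origin (TCP) lies at the very end of the fingers, on their centre line; the grasp point (between the pads) lies 19 mm behind it; z points along the fingers, y is the direction in which the jaws open and shut (so a half turn about z gives the same grasp; the last joint's range is limited). The gripper opens to 85 mm and grips with 20 to 120 N. Pads are 22 mm wide; open, the fingers measure 114 mm over their backs; the gripper's body (76 mm by 85 mm) begins 54 mm behind the grasp point. The pads swing forward as they close: fully open they stand 13 mm farther back than shut.
Start: joints at [-1.372, 0.181, 1.607, -0, 1.354, -0.206], TCP at [226.472, -528.537, 231.288] pointing down, gripper open.
Joint ranges: [-2.99, 2.99], [-0.89, 2.07], [0.3, 2.58], [-1.14, 4.28], [0, 2.63], [-3.12, 3.12]. Speed limits (rad/s): [2.57, 2.57, 3.01, 3.14, 3.14, 3.14].

### API

Orientations are given as a rotation vector (axis times angle).
In Python, from plant import r, eoat, readout, grab_frame, workorder gives the robot as it stands. Calls block until the motion is done:
- r.reach(position, orientation): joint-space move of the TCP to a pose.
- r.move_l(position, feed=150, rot=None): straight line of the TCP; rot=None keeps the orientation; feed is the mean speed in mm/s.
- r.move_j(angles): joint-space move.
- eoat.command_gripper(opening, effort=None): opening from 0.0 (shut) to 1.0 (fully open); effort is the grip in N (None keeps the last); returns when the fingers have stopped.
- r.hold(seconds).
- r.inverse_kinematics(position, orientation): joint angles nearest the present ones, or None.
- readout.state(): the state.
- grab_frame(name): name is "scene" or "side" or "wrist"; returns a dict with "image" (384x512x3 uint8, blue, green, red), "mtx" (3x3 intrinsics, pixels), "D" ([k1, k2, p1, p2, k3] as OpenCV has them; the pictures are not rectified), "rvec" (rotation vector, rad) and "tvec" (3), from world to camera coordinates, as OpenCV has them; the wrist camera has in their place "T_tool_cam" (4x4, takes a point from camera to tool coordinates, whose origin is the TCP and whose axes are the flange's). Camera axes: x right, y down, z forward; pixel columns grow to the right and rows downward; lengths in mm; the calibration is good to about 2 mm. A picture is of the moment at which its call begins: read the wrist's pose just before it. There is no depth.
A pose or a line that the arm cannot do raises r.MotionError and nothing moves.
- workorder.finish_job(): hands the job in, once; it reports no verdict.
The state is a dict: "clock": time; "q": joint angles; "joint_velocities": joint speeds; "effort": joint torques, N m; "ee_pos": TCP position; "tcp_rot": TCP orientation; "contact_force": force on the tool from outside, world axes, zero at the start; "wrist_torque": the same for the moment, N m; "opening": opening from 0.0 (shut) to 1.0 (fully open).
Only numpy, scipy, OpenCV 4.12 (cv2) and the standard library are available. Lean on these libraries where they do the work, as an engineer would, in place of code of your own. Each camera call takes 0.05 s, during which the arm holds its last target.

### The job

Two dark drive shafts lie on the flat checking plate: one is straight, the other is bent and would wobble. Reject the bent one by laying it flat in the red bin (not the blue one). Roll the straight one slowly along the plate, so that it turns over and over rather than slides and is never picked up, until it drops into the gutter at the plate's far end and lies still there.

Things in the scene. Friction and masses are not known exactly. Their poses are not given: they have to be found in the camera images.
- straight_shaft: Straight dark steel cylinder, 24 mm diameter, 170 mm long, 0.35 kg, yellow band near each end. Origin at its centre on the axis (12 mm above what it lies on). y runs along the shaft; x and z turn as it rolls; a fast shove makes it slide. Starts across the plate, within 6 degrees of the plate's y. Pushed from behind at axis height towards the plate's +x, it rolls; a fast shove makes it slide.
- bent_shaft: Bent shaft, same look, 24 mm diameter, 0.35 kg, lying flat. Origin on the axis at its elbow (mid length), 12 mm above what it lies on, 6 mm from the balance point. Two 85 mm halves run along +y and -y, both swung 8.6 degrees towards -x; z up. Grasp across the elbow, along x. Starts across the plate within 10 degrees, 65 to 95 mm nearer or farther than the straight one.
- plate: Fixed bright plate, origin on the bench below it. x: rolling direction, away from the robot; z up. Flat top 30 mm up, x -150 to +110, y -120 to +120 mm. Then, no lip between, an open gutter: x 110 to 145 mm, black floor 20 mm up, 224 mm long in y; behind it a green rail 45 mm high (x 145 to 155), green end cheeks as high.
- reject_bin: Red reject bin, fixed, open at the top, left or right of the plate (a like blue bin with bearings is on the other side). Outside 260 mm along its x, 200 mm along its y, 50 mm high; walls and floor 5 mm. Origin at the centre of its underside, z up.

How it is judged (in metres and radians):
On the way, in this order (a step that is already met when the one before it is completed fails the run):
1. the straight shaft, on the plate, has rolled half a turn (angle between straight_shaft's own z axis and vertical above 2.2 rad and z of straight_shaft in the frame of plate between 0.036 and 0.055 m).
2. the straight shaft, still on the plate, has rolled on through most of a full turn (angle between straight_shaft's own z axis and vertical below 1.2 rad and z of straight_shaft in the frame of plate between 0.036 and 0.055 m).
At the end, for the whole second after the job is handed in: The straight shaft lies in the gutter (centre 115 to 140 mm along the plate's x, less than 38 mm above the bench, within 10 degrees of the gutter's direction) and is at rest; the bent shaft lies flat (within 10 degrees of level, its elbow less than 32 mm above the bench) inside the red bin, at rest (x of straight_shaft in the frame of plate between 0.115 and 0.14 m and z of straight_shaft in the frame of plate below 0.038 m and angle between the y axis of straight_shaft and the y axis of plate, either way round below 0.18 rad and linear speed of each of straight_shaft, bent_shaft below 0.03 m/s and x of bent_shaft in the frame of reject_bin between -0.12 and 0.12 m and y of bent_shaft in the frame of reject_bin between -0.09 and 0.09 m and z of bent_shaft in the frame of reject_bin below 0.032 m and angle between bent_shaft's own y axis and vertical between 1.4 and 1.74 rad); the robot touches nothing.
It fails at once if the straight shaft was picked up (its centre more than 20 mm above where it lies on the plate) (z of straight_shaft in the frame of plate above 0.062 m).
It also fails if it takes over 48 s, if anything falls off the work surface, if the arm or the gripper's body presses on something with over 40 N, if the wrist force passes 120 N, or if a joint passes its speed limit or range.

## Working session

There is one attempt and no reset: what is moved stays moved. The work goes in short steps, each a Python script; the robot and the scene stay as the last script left them, time stands still between calls to the robot, and variables do not carry over. Pictures are saved under pics/ and viewed, and the job is handed in when it is done.

```bash
ls; mkdir -p pics
python3 - <<'E'
from plant import r, eoat, readout, grab_frame, workorder
import cv2
s=readout.state(); print(s)
for n in ("scene","side","wrist"):
    f=grab_frame(n); cv2.imwrite(f"pics/{n}0.png",f["image"]); print(n,{k:v for k,v in f.items() if k!="image"})
E
```

```text
pics
{'clock': 0.0, 'q': array([-1.37232535e+00,  1.81555324e-01,  1.60800662e+00, -6.91464640e-06,
        1.35377642e+00, -2.06306536e-01]), 'joint_velocities': array([ 7.49103806e-04,  6.88105121e-04,  8.65835244e-04, -2.13420469e-04,
        1.81550749e-03, -4.93124627e-05]), 'effort': array([ 4.82793203e-04, -4.44869292e+01, -3.51337230e+01, -3.61962066e-04,
        9.09741124e-03,  1.14003441e-05]), 'ee_pos': array([ 226.34380035, -527.9827092 ,  230.37678351]), 'tcp_rot': array([-3.07575971e+00, -6.31142626e-01, -1.38404924e-07]), 'contact_force': array([ 0.09964628, -0.30658231,  0.05516036]), 'wrist_torque': array([-0.03051816, -0.0222654 ,  0.00057659]), 'opening': 0.9992834809344676}
scene {'mtx': array([[425.25578314,   0.        , 245.59556404],
       [  0.        , 425.25578314, 189.68169014],
       [  0.        ,   0.        ,   1.        ]]), 'D': array([-0.14807775,  0.        ,  0.        ,  0.        ,  0.        ]), 'rvec': array([ 2.09848485,  0.53548865, -0.31961917]), 'tvec': array([-433.91850742,  -83.94291885, 1376.12059866])}
side {'mtx': array([[464.47536
[... 233 characters left out ...]
31643, -2.87508816,  0.99520168]), 'tvec': array([ 484.88040247,  119.10054911, 1405.94061732])}
wrist {'mtx': array([[306.76962844,   0.        , 255.26169421],
       [  0.        , 306.76962844, 192.72739954],
       [  0.        ,   0.        ,   1.        ]]), 'D': array([-0.00651907,  0.        ,  0.        ,  0.        ,  0.        ]), 'T_tool_cam': array([[ 1.20097522e-03, -9.64885705e-01, -2.62667346e-01,
         6.69002180e+01],
       [ 9.99998481e-01,  8.27019233e-04,  1.53423852e-03,
        -1.40384765e+00],
       [-1.26313387e-03, -2.62668789e-01,  9.64885232e-01,
        -1.42405619e+02],
       [ 0.00000000e+00,  0.00000000e+00,  0.00000000e+00,
         1.00000000e+00]])}
```

View pics/scene0.png

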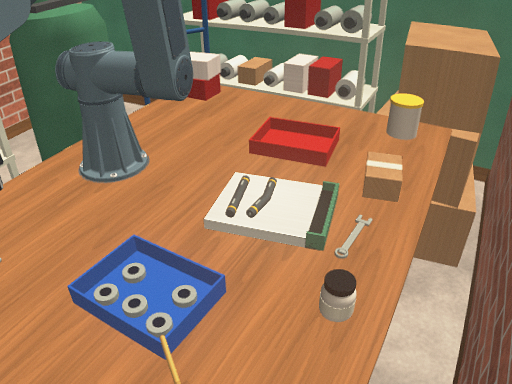

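View pics/side0.png

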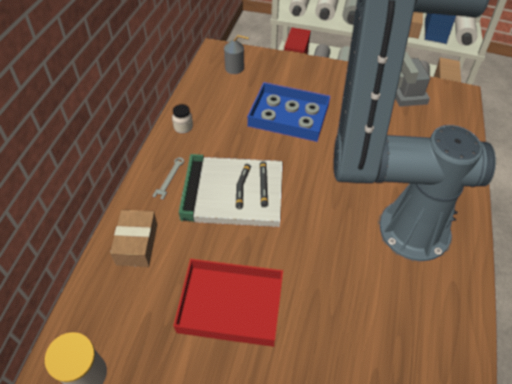

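View pics/wrist0.png

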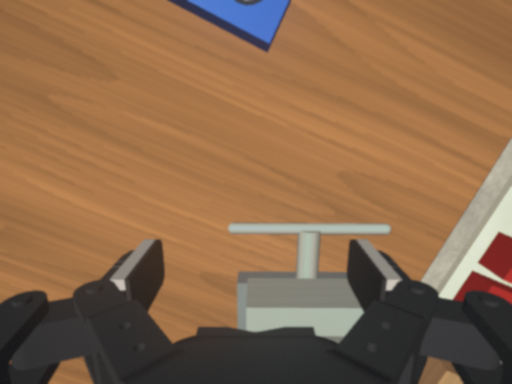

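The scene view shows the straight shaft near (238,196), the bent one near (262,197), gutter and rail near (322,214) and the red bin at (295,140). I'll enlarge the crops to read the corners.

Run:
```python
import cv2
a=cv2.imread("pics/scene0.png")[165:250,195:350]; cv2.imwrite("pics/sc_plate.png",cv2.resize(a,None,fx=5,fy=5,interpolation=cv2.INTER_CUBIC))
a=cv2.imread("pics/side0.png")[145:235,170:295]; cv2.imwrite("pics/si_plate.png",cv2.resize(a,None,fx=6,fy=6,interpolation=cv2.INTER_CUBIC))
a=cv2.imread("pics/side0.png")[255:350,165:295]; cv2.imwrite("pics/si_bin.png",cv2.resize(a,None,fx=6,fy=6,interpolation=cv2.INTER_CUBIC))
```

```text
(no output)
```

View pics/sc_plate.png

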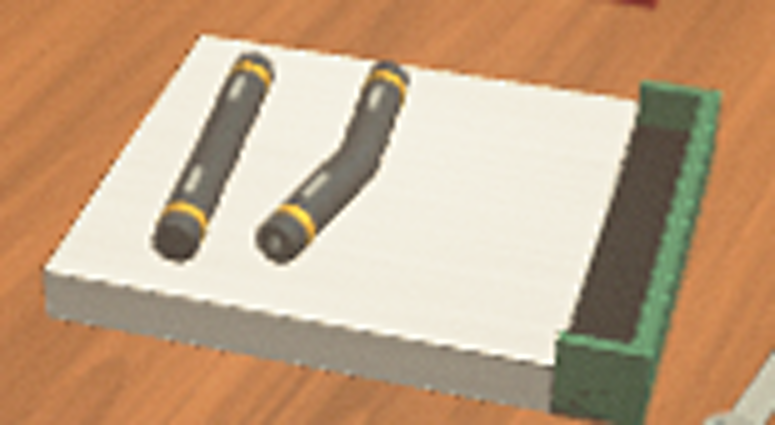

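View pics/si_plate.png

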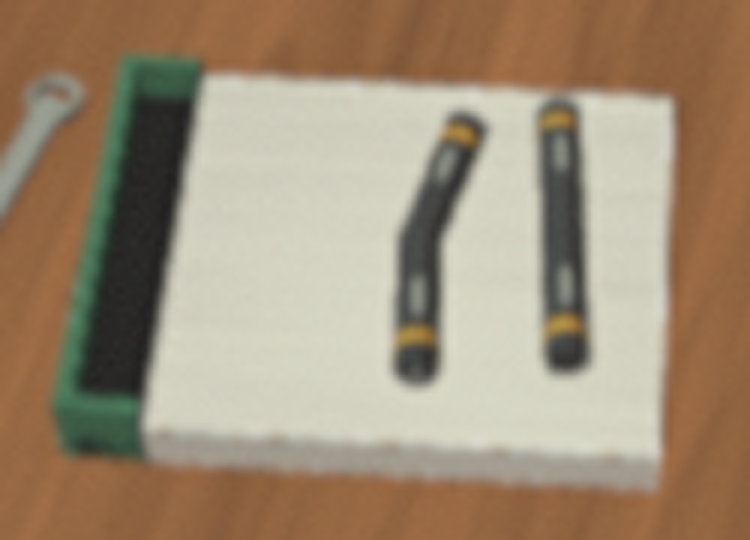

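View pics/si_bin.png

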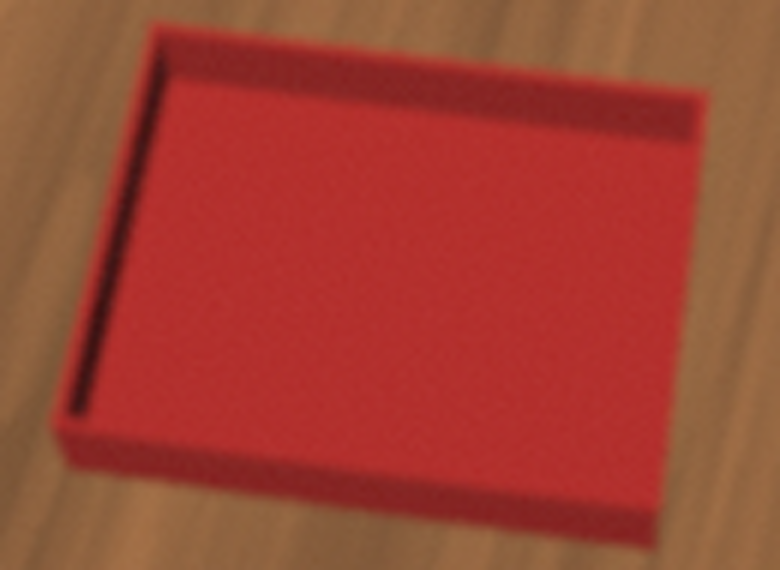

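```bash
cat > h.py <<'E'
import numpy as np, cv2
from scipy.spatial.transform import Rotation as R
def toworld(f,px,z,pose=None):
    n=cv2.undistortPoints(np.array(px,float).reshape(-1,1,2),f["mtx"],f["D"]).reshape(-1,2)
    d=np.c_[n,np.ones(len(n))]
    if "rvec" in f:
        Rm=cv2.Rodrigues(f["rvec"])[0]; o=-Rm.T@f["tvec"]; D=d@Rm
    else:
        T=f["T_tool_cam"]; Rt=R.from_rotvec(pose["tcp_rot"]).as_matrix()
        o=Rt@T[:3,3]+pose["ee_pos"]; D=d@(Rt@T[:3,:3]).T
    return o+D*((z-o[2])/D[:,2])[:,None]
def full(off,s,c): return [(off[0]+(a+.5)/s-.5,off[1]+(b+.5)/s-.5) for a,b in c]
def fitpose(local,world):
    l=np.array(local,float);w=np.array(world)[:,:2]
    lc,wc=l.mean(0),w.mean(0)
    th=np.arctan2(np.sum((l-lc)[:,0]*(w-wc)[:,1]-(l-lc)[:,1]*(w-wc)[:,0]),np.sum((l-lc)*(w-wc)))
    M=np.array([[np.cos(th),-np.sin(th)],[np.sin(th),np.cos(th)]])
    t=wc-M@lc
    return t,th,np.linalg.norm(l@M.T+t-w,axis=1)
E
python3 - <<'E'
from plant import grab_frame, readout
from h import *
np.set_printoptions(precision=1,suppress=True)
sc=grab_frame("scene"); si=grab_frame("side")
S=lambda c,z:toworld(sc,full((195,165),5,c),z)
I=lambda c,z:toworld(si,full((170,145),6,c),z)
B=lambda c,z:toworld(si,full((165,255),6,c),z)
a=S([(202,37),(47,268),(552,362),(637,101)],30); b=I([(674,458-0),(674,96),(202,75),(143,432)],30)
b=I([(660,458),(674,96),(202,75),(143,432)],30)
L=[(-150,120),(-150,-120),(110,-120),(110,120)]
print(a,b,fitpose(L,a),fitpose(L,b))
b=B([(708,92),(152,24),(55,430),(658,510)],50)
print(b,fitpose([(-130,-100),(130,-100),(130,100),(-130,100)],b))
print("straight",S([(256,66),(178,240)],42),I([(558,108),(567,365)],42))
print("bent end,elbow,end",S([(388,76),(362,160),(282,240)],42),I([(468,120),(420,235),(416,375)],42))
E
```

```text
[[ 409.2   95.    30. ]
 [ 455.2 -137.    30. ]
 [ 708.4  -87.7   30. ]
 [ 662.1  146.6   30. ]] [[ 408.6   93.7   30. ]
 [ 455.2 -144.2   30. ]
 [ 712.1  -91.9   30. ]
 [ 662.9  145.2   30. ]] (array([578.4,   8.1]), np.float64(0.19604959375146155), array([2.1, 1.9, 1.3, 1. ])) (array([579.3,   4.7]), np.float64(0.19987879871561082), array([1.2, 1.7, 1.4, 1.2]))
[[361.9 263.5  50. ]
 [618.4 295.3  50. ]
 [592.6 493.7  50. ]
 [337.9 461.2  50. ]] (array([477.7, 378.4]), np.float64(0.12502321763122096), array([0.8, 0.7, 1.6, 1.7]))
straight [[463.5  64.1  42. ]
 [510.3 -99.6  42. ]] [[ 512.5 -108.6   42. ]
 [ 465.5   58.4   42. ]]
bent end,elbow,end [[534.6  88.7  42. ]
 [559.7   6.9  42. ]
 [556.6 -75.4  42. ]] [[557.5 -87.6  42. ]
 [560.5  -3.8  42. ]
 [537.5  84.1  42. ]]
```

Plate at about (579,6) with yaw 0.198, and bin at about (478,378) with yaw 0.125. The bent shaft's elbow is at about (560,2), farther out than the straight shaft at about (488,-22). Next I'll hover over the elbow and refine these with the wrist camera.

```bash
cat >> h.py <<'E'
def down(yaw):
    "tool z down, tool y along world yaw"
    y=np.array([np.cos(yaw),np.sin(yaw),0]);z=np.array([0,0,-1.]);x=np.cross(y,z)
    return R.from_matrix(np.c_[x,y,z]).as_rotvec()
E
python3 - <<'E'
from plant import *
from h import *
np.set_printoptions(precision=2,suppress=True)
for nm,p,ys in [("grasp",[560,0,40],(0.13,0.13+np.pi)),("place",[478,378,20],(0.125+np.pi/2,0.125-np.pi/2)),("push0",[465,-30,25],(0.2+np.pi/2,0.2-np.pi/2)),("push1",[680,30,25],(0.2+np.pi/2,0.2-np.pi/2))]:
    for y in ys: print(nm,round(y,2),r.inverse_kinematics(p,down(y)))
E
```

```text
grasp 0.13 [-0.21  0.4   1.77 -0.    0.98 -0.34]
grasp 3.27 [-0.21  0.4   1.77 -0.    0.98  2.8 ]
place 1.7 [ 0.47  0.52  1.64  0.    0.99 -1.22]
place -1.45 [ 0.47  0.52  1.64 -0.    0.99  1.92]
push0 1.77 [-0.32  0.25  2.01  0.    0.88 -2.09]
push0 -1.37 [-0.32  0.25  2.01  0.    0.88  1.05]
push1 1.77 [-0.13  0.64  1.44  0.    1.07 -1.9 ]
push1 -1.37 [-0.13  0.64  1.44  0.    1.07  1.24]
```

Run:
```python
from plant import *
from h import *
import pickle
np.set_printoptions(precision=2,suppress=True)
r.reach([558,0,190],down(0.13))
eoat.command_gripper(0.62,40)
s=readout.state(); f=grab_frame("wrist"); cv2.imwrite("pics/w1.png",f["image"]); pickle.dump((s,f),open("w1.pkl","wb"))
print(s["clock"],s["ee_pos"],s["tcp_rot"],s["opening"],s["contact_force"])
cv2.imwrite("pics/w1b.png",cv2.resize(f["image"],None,fx=1.5,fy=1.5,interpolation=cv2.INTER_CUBIC))
```

```text
2.9083 [558.    -0.19 190.  ] [-2.07 -2.36 -0.  ] 0.6220167750463075 [-0.16  0.23  0.38]
```

View pics/w1b.png

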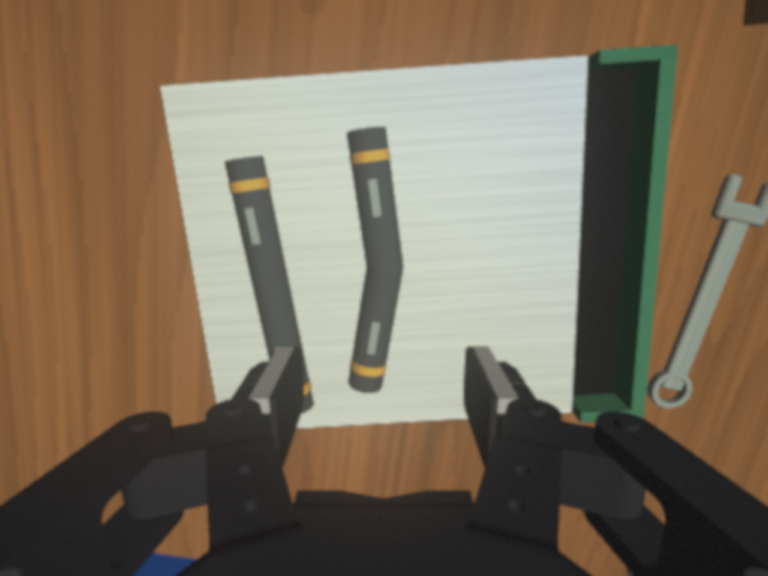

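The wrist view (1.5x) shows the bent shaft with ends at (367,130) and (366,388) and its elbow at (385,266). The straight shaft runs from (245,160) to about (296,408), and the plate corners are at (162,86), (588,56) and (574,411).

Run:
```python
from h import *
import pickle
np.set_printoptions(precision=1,suppress=True)
s,f=pickle.load(open("w1.pkl","rb"))
W=lambda c,z:toworld(f,full((0,0),1.5,c),z,s)
b=W([(367,130),(385,266),(366,388)],42)
print(b); el=[(-12.7,84),(0,0),(-12.7,-84)]
print(fitpose(el,b))
st=W([(246,160),(270,265),(282,318)],42); print(st, np.arctan2(-(st[0]-st[2])[0],(st[0]-st[2])[1]))
p=W([(162,86),(588,56),(574,411)],30); print(p, fitpose([(-150,120),(110,120),(110,-120)],p))
```

```text
[[537.3  85.1  42. ]
 [558.9   4.1  42. ]
 [557.2 -83.6  42. ]]
(array([559.5,   2.9]), np.float64(0.11868409310731745), array([0.5, 1.4, 1.6]))
[[466.4  58.4  42. ]
 [485.2  -5.   42. ]
 [495.6 -40.   42. ]] 0.2883395859116355
[[409.7  95.   30. ]
 [663.1 145.1  30. ]
 [711.3 -88.4  30. ]] (array([579.8,   6.7]), np.float64(0.19926215651727594), array([0.8, 1.3, 0.8]))
```

Run:
```python
from plant import *
from h import *
np.set_printoptions(precision=2,suppress=True)
rv=down(0.125)
r.reach([559,2,80],rv)
r.move_l([559,2,34],feed=80)
s=readout.state(); print(s["ee_pos"],s["contact_force"])
print(eoat.command_gripper(0.0,60))
s=readout.state(); print(s["clock"],s["opening"],s["contact_force"],s["ee_pos"])
f=grab_frame("wrist"); cv2.imwrite("pics/w2.png",f["image"])
```

```text
[559.     1.99  33.83] [-0.34  0.55  0.37]
False
4.5917 0.2587993750589753 [-1.74 -0.62  5.03] [559.5    1.89  34.87]
```

View pics/w2.png

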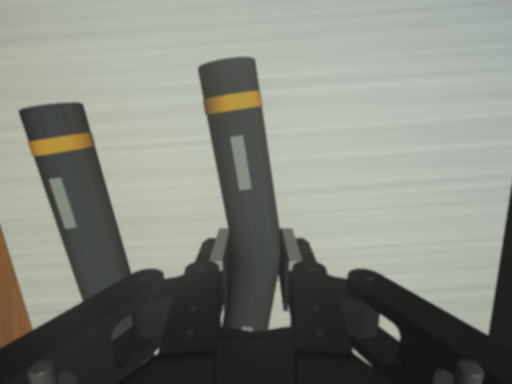

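The bent shaft is gripped at the elbow (opening 0.259, about 22 mm), and the pads sit either side of it at (222,262) and (285,262). Lifting it and placing it in the red bin, lengthwise.

Run:
```python
from plant import *
from h import *
np.set_printoptions(precision=2,suppress=True)
r.move_l([559,2,130],feed=120)
s=readout.state(); print(s["clock"],s["opening"],s["contact_force"],s["wrist_torque"])
rv=down(0.125+np.pi/2)
r.reach([478,376,120],rv)
r.move_l([478,376,40],feed=100)
s=readout.state(); print(s["clock"],s["opening"],s["contact_force"],s["ee_pos"])
f=grab_frame("side"); cv2.imwrite("pics/s2.png",cv2.resize(f["image"][200:384,120:360],None,fx=3,fy=3,interpolation=cv2.INTER_CUBIC))
```

```text
5.5917 0.25467930883250195 [ 0.12 -0.57 -3.05] [ 0.03 -0.07 -0.03]
7.9667 0.25701275236353055 [-0.19 -0.03 -2.89] [478.63 376.31  40.7 ]
```

View pics/s2.png

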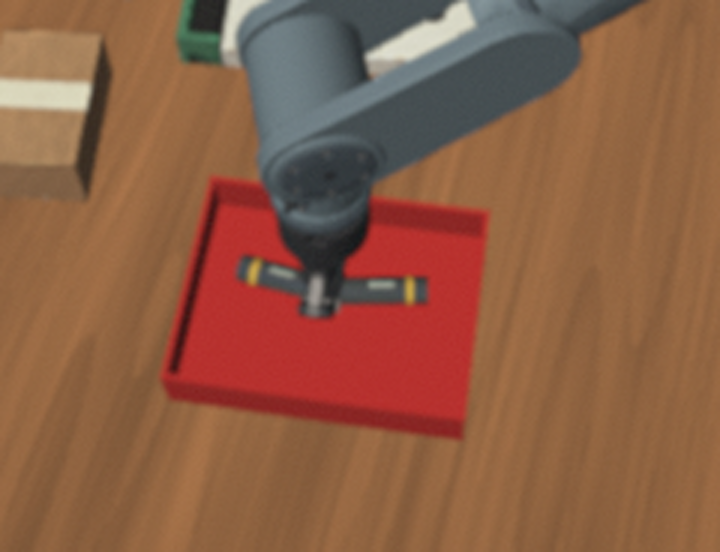

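The bent shaft hangs level inside the red bin, from (240,270) to (425,292) and clear of all the walls. I'll lower it and let go.

Run:
```python
from plant import *
from h import *
np.set_printoptions(precision=2,suppress=True)
p=[478,376]
for z in (14,11,9.5):
    r.move_l(p+[z],feed=60 if z==14 else 15)
    s=readout.state(); print(z,s["contact_force"],s["ee_pos"])
    if s["contact_force"][2]>4: break
eoat.command_gripper(0.55,40)
r.hold(0.2)
r.move_l(p+[130],feed=120)
s=readout.state(); print(s["clock"],s["opening"],s["contact_force"])
yaw=0.199-np.pi/2
M=np.array([[np.cos(.199),-np.sin(.199)],[np.sin(.199),np.cos(.199)]])
q=M@np.array([-200,-10])+[579.5,6]
r.reach([q[0],q[1],130],down(yaw))
eoat.command_gripper(1.0)
s=readout.state(); f=grab_frame("wrist"); cv2.imwrite("pics/w3.png",f["image"])
import pickle; pickle.dump((s,f),open("w3.pkl","wb"))
print(s["clock"],s["ee_pos"],s["opening"],s["contact_force"])
f=grab_frame("side"); cv2.imwrite("pics/s3.png",f["image"])
cv2.imwrite("pics/s3b.png",cv2.resize(f["image"][140:384,120:340],None,fx=2.4,fy=2.4,interpolation=cv2.INTER_CUBIC))
```

```text
14 [ 0.68  0.32 -2.43] [477.74 375.88  13.5 ]
11 [-0.49 -0.29 -2.22] [478.03 376.03  11.06]
9.5 [0.29 0.65 0.72] [478.42 376.21   9.95]
10.9167 0.5549462637367151 [ 0.48  0.26 -0.46]
13.2667 [385.48 -43.26 130.  ] 0.9992490143673235 [-0.1   0.27 -0.06]
```

View pics/w3.png

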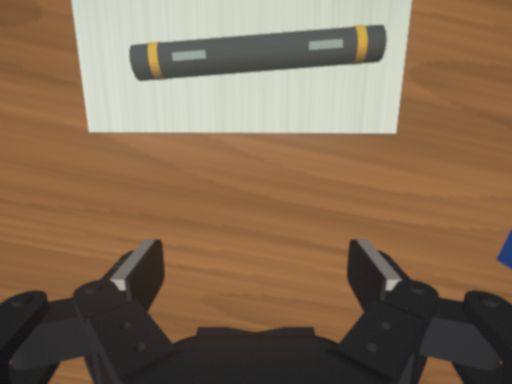

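View pics/s3b.png

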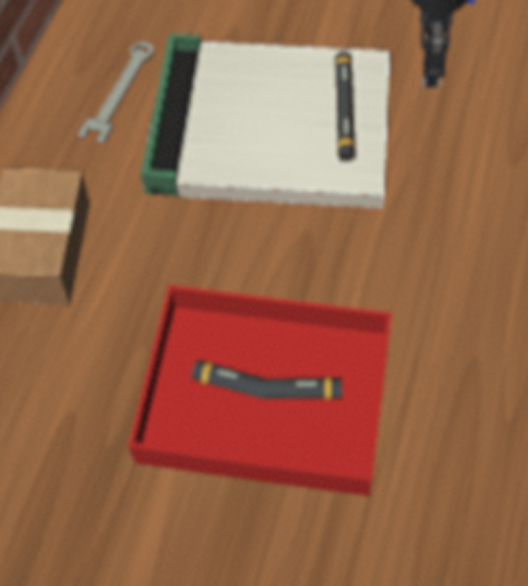

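Run:
```python
from h import *
import pickle
np.set_printoptions(precision=1,suppress=True)
s,f=pickle.load(open("w3.pkl","rb"))
e=toworld(f,[(135,63),(383,43)],42,s); c=e.mean(0); M=np.array([[np.cos(.199),-np.sin(.199)],[np.sin(.199),np.cos(.199)]])
print(e,c,(c[:2]-[579.5,6])@M, np.arctan2(e[0][0]*-1+e[1][0],e[0][1]-e[1][1]), np.linalg.norm(e[0]-e[1]))
T=np.linalg.inv(f["T_tool_cam"])
for z in (0,-7,-13,-35):
    P=np.array([[x,y,z] for y in (-42.5,42.5) for x in (11,-11)],float)
    p,_=cv2.projectPoints(P,cv2.Rodrigues(T[:3,:3])[0],T[:3,3],f["mtx"],f["D"]); print(z,p.reshape(-1,2).round())
```

```text
[[ 464.5   59.7   42. ]
 [ 511.4 -106.4   42. ]] [488.  -23.3  42. ] [-95.5 -10.6] 0.2752398391756562 172.59200453708385
0 [[172. 226.]
 [175. 266.]
 [343. 226.]
 [340. 266.]]
-7 [[168. 231.]
 [172. 273.]
 [348. 231.]
 [344. 273.]]
-13 [[165. 236.]
 [168. 279.]
 [351. 236.]
 [348. 279.]]
-35 [[148. 259.]
 [153. 308.]
 [369. 259.]
 [363. 308.]]
```

The bent shaft lies flat near the middle of the red bin. The straight shaft's centre is at plate (-95.5,-10.6), and the open fingertips are about 13 mm behind the TCP, as specified. I'll lower the open fingers behind the shaft and start a slow push.

```bash
cat >> h.py <<'E'
Mp=np.array([[np.cos(.199),-np.sin(.199)],[np.sin(.199),np.cos(.199)]])
def P(x,y,z):
    q=Mp@np.array([x,y])+[579.5,6]; return [q[0],q[1],z]
def inplate(w): return (np.asarray(w)[...,:2]-[579.5,6])@Mp
E
python3 - <<'E'
from plant import *
from h import *
import pickle
np.set_printoptions(precision=2,suppress=True)
r.reach(P(-131,-10,70),down(0.27-np.pi/2))
r.move_l(P(-131,-10,32),feed=80)
ok=True
for z in (27,23.5):
    r.move_l(P(-131,-10,z),feed=20)
    s=readout.state(); print(z,s["contact_force"],s["ee_pos"])
    if s["contact_force"][2]>3: ok=False; break
if ok:
    r.move_l(P(-82,-9,23.5),feed=16,rot=down(0.255-np.pi/2))
s=readout.state(); f=grab_frame("wrist"); cv2.imwrite("pics/w4.png",f["image"]); pickle.dump((s,f),open("w4.pkl","wb"))
print(s["clock"],s["contact_force"])
f=grab_frame("scene"); cv2.imwrite("pics/c4.png",cv2.resize(f["image"][150:260,170:360],None,fx=4,fy=4,interpolation=cv2.INTER_CUBIC))
E
```

```text
27 [ 0.29 -0.63  0.42] [453.03 -29.68  26.97]
23.5 [0.12 0.21 1.59] [452.9  -29.64  23.33]
18.3917 [ 0.49  0.01 -0.48]
```

View pics/w4.png

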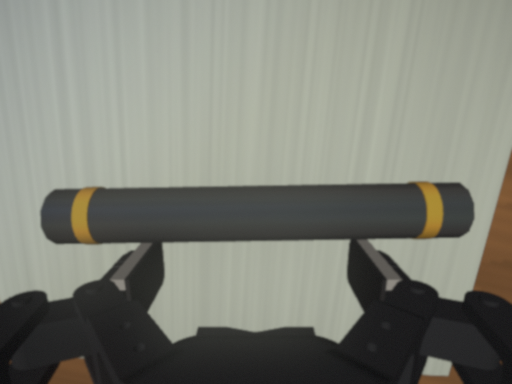

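View pics/c4.png

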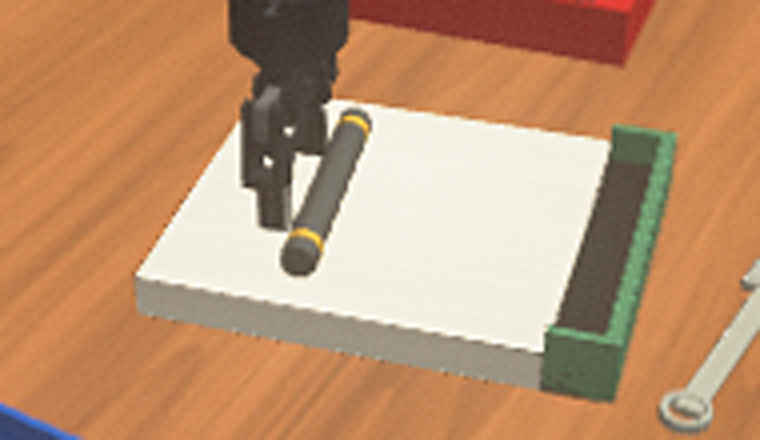

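The painted marks that were on top have turned underneath, so the shaft has rolled about half a turn. It is square against both fingers at (160,240) and (350,240). Continuing.

Run:
```python
from plant import *
from h import *
import pickle
np.set_printoptions(precision=2,suppress=True)
s,f=pickle.load(open("w4.pkl","rb")); e=toworld(f,[(44,217),(470,209)],42,s); print("before",inplate(e))
r.move_l(P(-45,-7,23.5),feed=18,rot=down(0.24-np.pi/2))
s=readout.state(); f=grab_frame("wrist"); cv2.imwrite("pics/w5a.png",f["image"]); print(s["clock"],s["contact_force"])
r.move_l(P(20,-5,23.5),feed=22,rot=down(0.22-np.pi/2))
s=readout.state(); f=grab_frame("wrist"); cv2.imwrite("pics/w5b.png",f["image"]); print(s["clock"],s["contact_force"])
a=np.hstack([cv2.resize(cv2.imread(f"pics/w5{k}.png"),(400,300)) for k in "ab"]); cv2.imwrite("pics/w5.png",a)
```

```text
before [[-65.1   83.95]
 [-51.17 -97.68]]
20.7 [ 0.2  -0.1  -0.56]
23.8583 [-0.05 -0.9  -0.53]
```

View pics/w5.png

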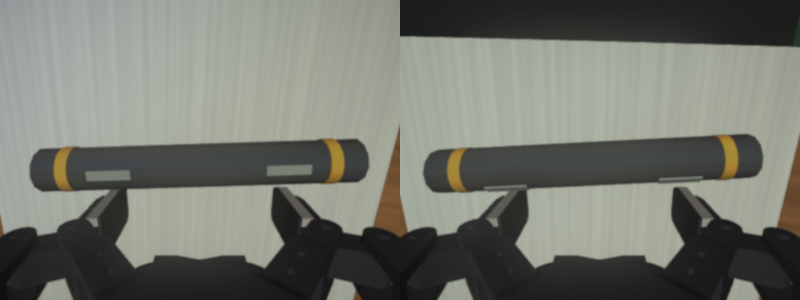

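The marks have come round twice, so the shaft is rolling and not sliding. Now the final stretch into the gutter.

Run:
```python
from plant import *
from h import *
np.set_printoptions(precision=2,suppress=True)
r.move_l(P(94,-4,23.5),feed=20,rot=down(0.199-np.pi/2))
s=readout.state(); print(s["clock"],s["contact_force"],inplate(s["ee_pos"]))
r.hold(0.3)
f=grab_frame("wrist"); cv2.imwrite("pics/w6.png",f["image"])
f=grab_frame("scene"); cv2.imwrite("pics/c6.png",cv2.resize(f["image"][150:260,170:360],None,fx=4,fy=4,interpolation=cv2.INTER_CUBIC))
```

```text
27.7583 [ 0.04  0.15 -0.14] [94. -4.]
```

View pics/w6.png

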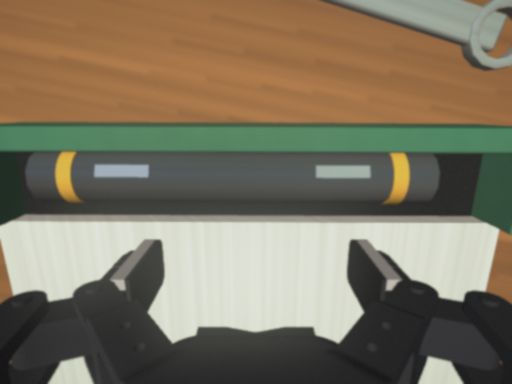

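View pics/c6.png

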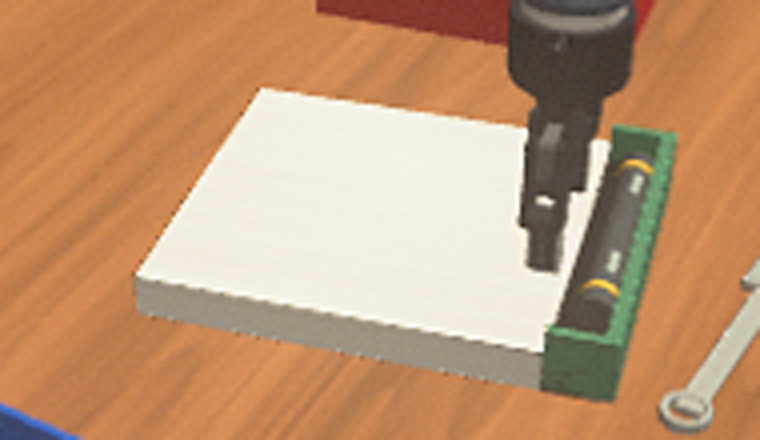

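The shaft lies in the gutter against the rail, parallel to it, from (28,175) to (437,175), with a gap to the fingers. I'll back off, lift, check once more and hand in.

Run:
```python
from plant import *
from h import *
np.set_printoptions(precision=1,suppress=True)
r.move_l(P(84,-4,30),feed=60)
r.move_l(P(70,-4,160),feed=120)
r.hold(0.5)
s=readout.state(); f=grab_frame("wrist"); cv2.imwrite("pics/w7.png",f["image"])
g=grab_frame("side"); cv2.imwrite("pics/s7.png",cv2.resize(g["image"][140:384,120:340],None,fx=2.4,fy=2.4,interpolation=cv2.INTER_CUBIC))
r.hold(0.4); f2=grab_frame("wrist"); g2=grab_frame("side")
print(readout.state()["clock"],np.abs(f2["image"].astype(int)-f["image"]).mean(),np.abs(g2["image"].astype(int)-g["image"]).mean())
import pickle; pickle.dump((s,f),open("w7.pkl","wb"))
```

```text
30.85 0.7157135009765625 1.0609012179904513
```

View pics/w7.png

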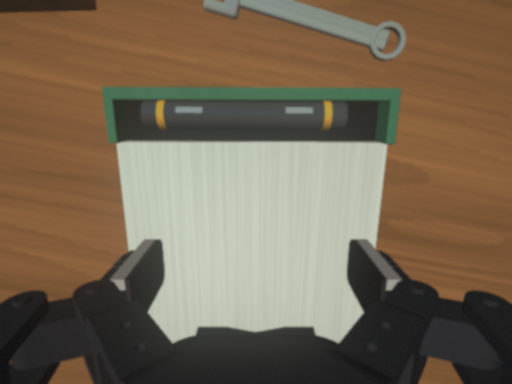

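View pics/s7.png

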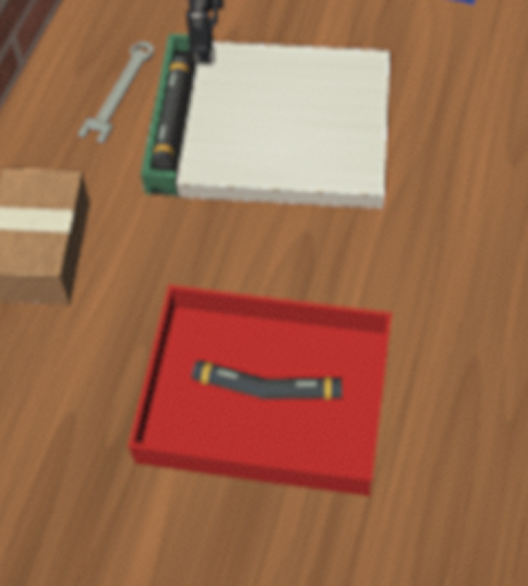

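The straight shaft is at rest in the gutter, from (142,115) to (347,115) and parallel to the rail. The bent shaft is flat in the red bin, and the robot is clear of everything.

Run:
```python
from plant import *
from h import *
import pickle
s,f=pickle.load(open("w7.pkl","rb"));print(inplate(toworld(f,[(142,115),(347,115)],32,s)))
workorder.finish_job()
```

```text
[[131.83871789  93.95799995]
 [132.01623186 -81.3468811 ]]
the job is handed in; nothing more can be done
```

I finished both parts and handed the job in at about 31 s on the robot's clock; no verdict is reported.

- **Bent shaft:** I gripped it across the elbow and laid it lengthwise near the middle of the red bin. The last side view shows it flat and still.
- **Straight shaft:** I pushed it from behind with the open fingers at about 20 mm/s along the plate. Its painted marks went under and came round again, so it rolled and did not slide, and it was never lifted.
- **Last check:** The straight shaft lies in the gutter at plate x ≈ 132 mm (allowed 115 to 140), parallel to the rail. The gripper was clear of everything, and two frames 0.4 s apart showed no visible movement.

No check failed. The early camera views differed by up to about 10 mm along the shafts' length, and the wrist camera settled the positions.

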